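Rock the stuck locating block out of its dock

TASK

The two-legged locating block is stuck tight in the dock under the bench magnifier. Swing the magnifier to your left until its arm stands square (a quarter turn) to the dock, then grip the block and work it free by rocking it from side to side in its slots, first its left end up, then its right end, and so on until it is free, never yanking so hard that the dock's sprung nest is pulled up off its base. Finish still holding the block upright and still, straight above its slots with its feet a couple of centimetres clear of the nest; leave the magnifier square and the other things on the bench where they are.

Things in the scene. Friction and masses are not known exactly. Their poses are not given: they have to be found in the camera images.
- dock: Fixed steel base plate, 18 mm thick, carrying the nest and the magnifier. Origin on the bench surface under the middle of the nest; x runs along the plate from the nest to the magnifier post (roughly away from the robot), y to the left across it (the block is rocked in this direction), z up. The plate covers x -75 to 165 mm, y -75 to 75 mm.
- nest_top (a point): Centre of the top face of the nest, 50 mm above the bench: aluminium socket block 60 (dock x) by 100 mm (dock y) with two slots 22 mm deep at y = +28 and -28 mm. A slot is 13 mm wide in y (the leg is 10); in x it grips the leg between a wall and a spring shoe: about 15 to 19 N of friction on each leg until its foot has risen 20 mm.
- nest (a joint): How far the nest is pulled up off the base plate (m), 0 = down. A spring holds it: it starts to lift at an upward pull of about 23 N and returns when the pull eases. A straight pull on the block needs 30 to 40 N, so it lifts the nest instead; raising one end of the block at a time needs less. Above 6 mm counts as yanked.
- block: Locating block, bare metal, 0.2 to 0.42 kg. Origin midway between its feet, level with their undersides; axes as the dock's when seated (y through both legs). Legs 14 (x) x 10 (y) mm, at y = +-28 mm; body 30 (x) x 72 (y) from 25 to 49 mm above the feet; grip on top 22 (x) x 34 (y) from 49 to 89 mm. Seated, the feet stand on the slot floors, 28 mm above the bench, 22 below the nest's top.
- magnifier (a joint): Swivel of the magnifier's arm about its upright post (rad). 0 = arm points along the dock's -x, lens over the block; grows as the arm swings left (to dock +y), clockwise from above; 1.571 = square to the dock. Stops at -0.4 and 1.85. It stays where it is left (0.12 N m of friction).
- magnifier_axis (a point): Point on the magnifier's swivel axis, 120 mm along the dock's x from the dock origin, 158 mm above the bench: top of the 18 mm post, underside of the swivel hub, which is 28 mm across and 28 mm high.
- magnifier_pin (a point): Upright round grip pin, 12 mm across, at the free end of the magnifier's arm, 152 mm from the swivel axis; the point is on its centreline, 199 mm above the bench. The pin stands free from 178 (top of the lens ring) to 217 mm. The lens ring, 92 mm across, is centred 112 mm from the swivel axis, 166 to 178 mm above the bench.
- tube_rack: Bystander: yellow rack with capped tubes, 70 x 150 x 82 mm; origin under its centre.
- bottle_a: Bystander: bottle 62 mm across, 200 mm tall; origin under its centre.
- bottle_b: Bystander: bottle 58 mm across, 180 mm tall; origin under its centre.
- jar: Bystander: jar 56 mm across, 70 mm tall; origin under its centre.
- spare_block: Bystander: metal block without legs lying on the bench, 30 x 72 x 24 mm with a 20 mm round boss on top, 44 mm tall in all; origin under its centre.
- screwdriver: Bystander: screwdriver lying on the bench.
- tray: Bystander: open white tray 120 x 160 x 30 mm; origin under its centre.

How it is judged:
On the way, in this order (a step that is already met when the one before it is completed fails the run):
1. the magnifier is swung square to the dock (1.57 rad, within 0.2), the block still seated (value of joint magnifier between 1.37 and 1.77 rad and z of block in the frame of nest_top below 0 m), for 0.2 s.
2. with its feet still in the slots, the block is rocked left end (dock +y) up by more than 0.06 rad (angle between block's own y axis and vertical below 1.5108 rad and z of block in the frame of nest_top below 0 m), for 0.05 s.
3. still in the slots, it is rocked right end up by more than 0.06 rad (angle between block's own y axis and vertical above 1.6308 rad and z of block in the frame of nest_top below 0 m), for 0.05 s.
At the end, for the whole second after the job is handed in: The fingers hold the block still and upright (within 0.15 rad), its feet 5 to 45 mm above the nest's top face and its origin within 20 mm sideways of the nest's centre, touching nothing of the dock; the nest is down (below 4 mm) and the magnifier stands at 1.57 rad within 0.2 (value of joint magnifier between 1.37 and 1.77 rad and value of joint nest below 0.004 m and z of block in the frame of nest_top between 0.005 and 0.045 m and horizontal distance between block and nest_top below 0.02 m and angle between block's own z axis and vertical below 0.15 rad and linear speed of block below 0.02 m/s and contact force between block and the fingers above 2 N and contact force between block and dock below 0.2 N); the arm keeps its last pose, push and grip.
It fails at once if the nest is yanked up more than 6 mm (value of joint nest above 0.006 m).
It fails at once if a bystander is pushed more than 30 mm or knocked over (distance of any of tube_rack, bottle_a, bottle_b, jar, spare_block, screwdriver, tray from where it was at the start of the episode above 0.03 m or angle between any of tube_rack, bottle_a, bottle_b, jar, spare_block, tray's own z axis and vertical above 0.5 rad).
It also fails if it takes over 51 s, if anything falls off the work surface, if the arm or the gripper's body presses on something with over 40 N, if the wrist force passes 120 N, or if a joint passes its speed limit or range.

ROBOT

A 6-joint arm with a two-finger parallel gripper is mounted at the origin on the work surface. World frame = base frame: x ahead of the robot, y to its left, z up, the work surface at z = 0. Lengths are in m, angles in rad, forces in N, time in s.
With the tool pointing down it reaches from about 0.325 to 0.9 m from the base axis. Payload 6.1 kg.
Tool frame: the origin (TCP) lies on the centre line of the jaws, within the pads' length; the fingertips stand arm.tips_ahead ahead of it and the grasp point (between the pads) lies 6 mm ahead of it (arm.tips_ahead is the distance from the TCP to the fingertips, in m); z points along the fingers, y is the direction in which the jaws open and shut (so a half turn about z gives the same grasp; the last joint's range is limited). The gripper opens to 85 mm and grips with 20 to 120 N. Pads are 22 mm wide; open, the fingers measure 114 mm over their backs; the gripper's body (76 mm by 85 mm) begins 54 mm behind the grasp point. The pads swing forward as they close: fully open they stand 13 mm farther back than shut.
Start: joints at [1.217, 0.22, 1.526, -0, 1.395, -0.126], TCP at [0.141, 0.609, 0.256] pointing down, gripper open.
Joint ranges: [-2.98, 2.98], [-0.91, 2.08], [0.09, 2.57], [-1.24, 4.39], [0.2, 2.65], [-2.68, 2.68]. Speed limits (rad/s): [2.57, 2.57, 3.01, 3.14, 3.14, 3.14].

INTERFACE

Orientations are given as a unit quaternion [w, x, y, z].
In Python, from station import arm gives the robot as it stands. Calls block until the motion is done:
- arm.goto(position, orientation): joint-space move of the TCP to a pose.
- arm.move_l(position, orientation=None, velocity=0.15): straight line of the TCP; orientation=None keeps the orientation; velocity is the mean speed in m/s.
- arm.set_joints(angles): joint-space move.
- arm.release() and arm.grasp(effort=None): open the fingers fully, or close them until they stop; effort is the grip in N (None keeps the last).
- arm.hold(seconds).
- arm.ik(position, orientation): joint angles nearest the present ones, or None.
- arm.state(): the state.
- arm.get_image(name): name is "scene" or "top" or "wrist"; returns a dict with "frame" (384x512x3 uint8, blue, green, red), "fovy" (degrees; the focal length in pixels is half the picture's height over the tangent of half this angle, whatever the lens; pixels are square), "cx", "cy" (the principal point, pixels), "world_from_camera" (4x4, takes a point from camera to world coordinates). Camera axes: x right, y down, z forward; pixel columns grow to the right and rows downward; lengths in m; the calibration is good to about 2 mm. A picture is of the moment at which its call begins. There is no depth.
A pose or a line that the arm cannot do raises arm.PlanningError and nothing moves.
- arm.sign_off(): hands the job in, once; it reports no verdict.
The state is a dict: "clock": time; "joints": joint angles; "dq": joint speeds; "effort": joint torques, N m; "tcp_pos": TCP position; "tool_rot": TCP orientation; "contact_force": force on the tool from outside, world axes, zero at the start; "torque": the same for the moment, N m; "grip_width": opening from 0.0 (shut) to 1.0 (fully open).
Only numpy, scipy, OpenCV 4.12 (cv2) and the standard library are available. Lean on these libraries where they do the work, as an engineer would, in place of code of your own. Each camera call takes 0.05 s, during which the arm holds its last target. There are 200 camera calls.

## Working session

There is one attempt and no reset: what is moved stays moved. The work goes in short steps, each a Python script; the robot and the scene stay as the last script left them, time stands still between calls to the robot, and variables do not carry over. Pictures are saved under pics/ and viewed, about 8 in all and at most 12, crops included, and the job is handed in when it is done.

```bash
mkdir -p pics; ls; python3 - <<'E'
from station import arm
import cv2,numpy as np
a=arm.get_image("scene");b=arm.get_image("top")
for n,i in(("scene",a),("top",b)):
    cv2.imwrite(f"pics/{n}0.png",i["frame"]); print(n,i["fovy"],i["cx"],i["cy"],np.round(i["world_from_camera"],4).tolist())
print(arm.state(),arm.tips_ahead)
E
```

```text
pics
scene 43.08612295578607 256.75571305507697 198.34412041668767 [[0.8423, 0.4516, -0.2942, 0.9197], [0.5389, -0.7008, 0.4673, -0.6202], [0.0048, -0.5522, -0.8337, 1.2408], [0.0, 0.0, 0.0, 1.0]]
top 43.91612508034559 255.59044088168164 193.37551212522348 [[-0.0247, -0.998, 0.058, 0.4671], [-0.9997, 0.0244, -0.0051, -0.0084], [0.0037, -0.0581, -0.9983, 1.5471], [0.0, 0.0, 0.0, 1.0]]
{'clock': 0.1, 'joints': array([ 1.21692734e+00,  2.21127791e-01,  1.52748706e+00,  8.23827889e-06,
        1.39470781e+00, -1.26138288e-01]), 'dq': array([ 9.56325738e-05, -1.29886591e-03, -4.42435504e-03, -1.07754872e-03,
        1.84464684e-04,  1.63441566e-03]), 'effort': array([ 1.59385741e-03, -4.98239994e+01, -3.90546584e+01, -1.70477788e-04,
        5.73219499e-03, -3.87310297e-05]), 'tcp_pos': array([0.14095573, 0.60838799, 0.25532577]), 'tool_rot': array([-2.09555297e-04,  1.13620137e-01,  9.93523888e-01, -8.39246319e-04]), 'contact_force': array([-0.01578141, -0.95732858,  0.01088359]), 'torque': array([-0.00889884, -0.03585941,  0.03052201]), 'grip_width': 0.9997972543572129} 0.025
```

View pics/scene0.png

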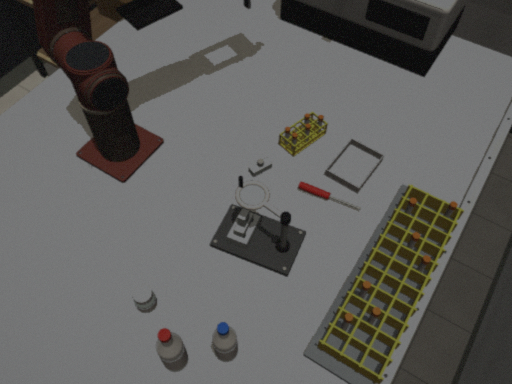

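View pics/top0.png

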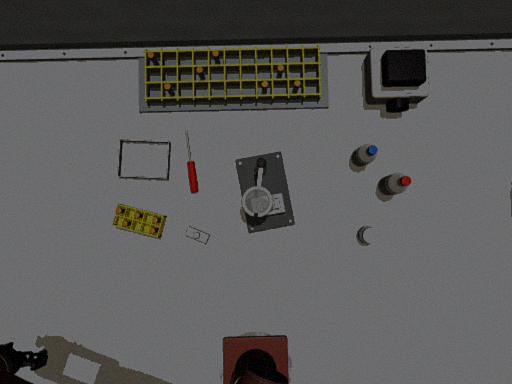

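The scene view shows the dock plate at about (258,238), the hub at (286,218) and the pin at (241,183). The top view shows the plate corners at about (236,160), (279,152), (294,224) and (250,232), and the bystanders are well clear. Next I'll crop and fit.

```bash
cat > h.py <<'E'
import numpy as np,cv2
from station import arm
from scipy.spatial.transform import Rotation as R
def ray(i,p):
    f=192/np.tan(np.radians(i["fovy"]/2));T=np.array(i["world_from_camera"])
    d=T[:3,:3]@np.array([(p[0]-i["cx"])/f,(p[1]-i["cy"])/f,1]);return T[:3,3],d
def onz(i,p,z):
    o,d=ray(i,p);return o+d*(z-o[2])/d[2]
def proj(i,P):
    f=192/np.tan(np.radians(i["fovy"]/2));T=np.array(i["world_from_camera"])
    c=T[:3,:3].T@(np.asarray(P)-T[:3,3]);return np.array([c[0]/c[2]*f+i["cx"],c[1]/c[2]*f+i["cy"]])
def tri(i,p,j,q):
    o1,d1=ray(i,p);o2,d2=ray(j,q)
    s=np.linalg.lstsq(np.c_[d1,-d2],o2-o1,rcond=None)[0]
    a,b=o1+d1*s[0],o2+d2*s[1];return (a+b)/2,np.linalg.norm(a-b)
E
python3 - <<'E'
from h import *
b=arm.get_image("top");a=arm.get_image("scene")
g=b["frame"].max(2);m=((g<75)).astype(np.uint8)*255
w=np.zeros_like(m);w[140:245,220:310]=m[140:245,220:310]
w=cv2.morphologyEx(w,cv2.MORPH_CLOSE,np.ones((5,5)))
c=max(cv2.findContours(w,0,2)[0],key=cv2.contourArea)
r=cv2.minAreaRect(c);print(r)
P=[onz(b,p,.018) for p in cv2.boxPoints(r)];print(np.round(P,4).tolist())
C=np.mean(P,0);print("centre",C,[np.linalg.norm(P[k]-P[k-1]) for k in range(4)])
A=cv2.resize(np.clip(b["frame"][140:245,220:310].astype(float)*1.8,0,255).astype(np.uint8),None,fx=5,fy=5,interpolation=2)
B=cv2.resize(np.clip(a["frame"][165:280,200:315].astype(float)*1.8,0,255).astype(np.uint8),None,fx=3,fy=4.565,interpolation=2)
B=cv2.resize(B,(345,345)) if 0 else B
cv2.imwrite("pics/crop.png",np.hstack([A,B]));print(A.shape,B.shape)
E
```

```text
((262.3123779296875, 192.3245391845703), (75.23680114746094, 51.63087844848633), 79.11447143554688)
[[0.6651, 0.0642, 0.018], [0.6928, -0.1004, 0.018], [0.4534, -0.1393, 0.018], [0.4263, 0.0239, 0.018]]
centre [ 0.55939742 -0.03790352  0.018     ] [np.float64(0.24223084219220964), np.float64(0.16689559662754364), np.float64(0.2426172289721151), np.float64(0.1654117650970125)]
(525, 450, 3) (525, 345, 3)
```

View pics/crop.png

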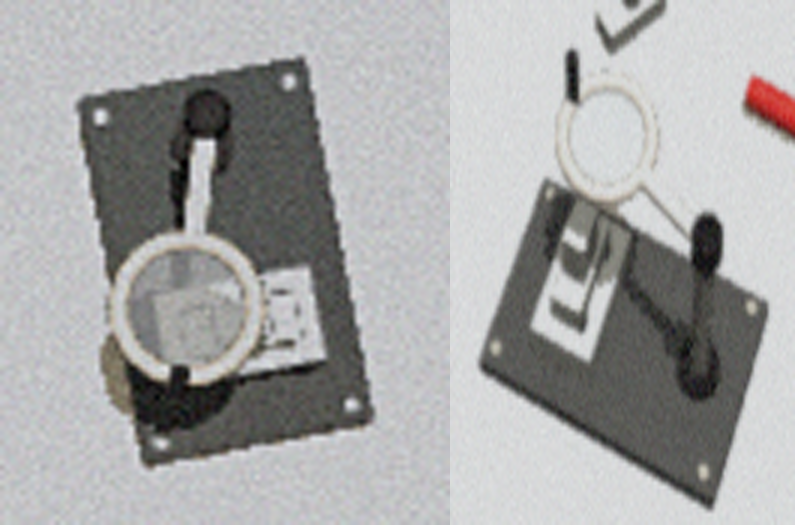

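```bash
python3 - <<'E'
from h import *
b=arm.get_image("top");a=arm.get_image("scene")
t=lambda x,y:(220+x/5-.4,140+y/5-.4)
s=lambda x,y:(200+(x-450)/3-.3,165+y/4.565-.4)
P=np.array([onz(b,t(*p),.018) for p in [(80,100),(303,58),(372,420),(147,466)]])
Q=np.array([onz(a,s(*p),.018) for p in [(545,178),(769,302),(712,495),(480,358)]]) # near-left? order by view
for n,K in(("top",P),("scene",Q)): print(n,np.round(K,4).tolist(),K.mean(0).round(4),[round(float(np.linalg.norm(K[k]-K[k-1])),4) for k in range(4)])
ex=(P[0]+P[1]-P[2]-P[3]);print("yaw",np.degrees(np.arctan2(ex[1],ex[0])))
print("hub top",onz(b,t(207,113),.186),onz(a,s(707,222),.186),tri(b,t(207,113),a,s(707,222)))
print("pin top",onz(b,t(181,370),.217),onz(a,s(572,52),.217),tri(b,t(181,370),a,s(572,52)))
E
```

```text
top [[0.6668, 0.0456, 0.018], [0.6906, -0.0992, 0.018], [0.456, -0.1369, 0.018], [0.4301, 0.008, 0.018]] [ 0.5609 -0.0456  0.018 ] [0.2396, 0.1467, 0.2377, 0.1472]
scene [[0.4344, 0.0081, 0.018], [0.6684, 0.0476, 0.018], [0.69, -0.0966, 0.018], [0.4578, -0.1355, 0.018]] [ 0.5627 -0.0441  0.018 ] [0.1455, 0.2373, 0.1458, 0.2355]
yaw 9.08883730754768
hub top [ 0.63557754 -0.03312554  0.186     ] [ 0.63332861 -0.02787489  0.186     ] (array([ 0.63505016, -0.03267507,  0.19395038]), np.float64(0.0010948854547579868))
pin top [ 0.48789004 -0.01439927  0.217     ] [ 0.4848896  -0.01072476  0.217     ] (array([ 0.48769202, -0.01444296,  0.223368  ]), np.float64(0.00024442216450875037))
```

```bash
cat >> h.py <<'E'
yaw=np.radians(9.2);ex=np.array([np.cos(yaw),np.sin(yaw),0]);ey=np.array([-ex[1],ex[0],0])
O=np.array([.5174,-.0521,0]);AX=O+.12*ex
def down(th): # tool x along heading th, pointing down
    x=np.array([np.cos(th),np.sin(th),0]);z=np.array([0,0,-1.]);return Q(R.from_matrix(np.c_[x,np.cross(z,x),z]))
def Q(r): q=r.as_quat();return np.array([q[3],q[0],q[1],q[2]])
def st(l=""):
    s=arm.state();print(l,"t%.2f"%s["clock"],"p",s["tcp_pos"].round(4),"F",s["contact_force"].round(1),"M",s["torque"].round(2),"g%.3f"%s["grip_width"]);return s
E
python3 - <<'E'
from h import *
p0=np.array([.4875,-.0138,0]);d=p0-AX;t0=np.arctan2(d[1],d[0]);print(np.degrees(t0),np.hypot(*d[:2]))
arm.goto(p0+[0,0,.27],down(t0));st()
arm.move_l(p0+[0,0,.209],velocity=.15);st("down")
arm.grasp(25);st("grip")
t1=yaw+np.pi/2
for th in np.linspace(t0,t1,8)[1:]:
    u=np.array([np.cos(th),np.sin(th),0]);arm.move_l(AX+.151*u+[0,0,.209],down(th),velocity=.12);st()
arm.hold(.2)
for n in("top","scene"):cv2.imwrite(f"pics/{n}1.png",arm.get_image(n)["frame"])
t=cv2.imread("pics/top1.png")[120:245,190:310];t=cv2.resize(t,None,fx=5,fy=4.8)
cv2.imwrite("pics/t1.png",np.clip(t*1.8,0,255).astype(np.uint8))
E
```

```text
172.65844654247311 0.149582625865775
 t2.83 p [ 0.4876 -0.0132  0.27  ] F [-1.1  0.5 -0.9] M [ 0.02 -0.03  0.02] g0.998
down t3.38 p [ 0.4877 -0.0135  0.2093] F [ 0.3 -0.1  0. ] M [0.03 0.03 0.03] g1.004
grip t4.04 p [ 0.4876 -0.0138  0.2093] F [-0.7 -0.3  2.7] M [0.11 0.09 0.05] g0.127
 t4.42 p [0.4934 0.0135 0.2094] F [ 5.3 -0.8 -1.4] M [-0.06 -0.61 -0.02] g0.133
 t4.81 p [0.504  0.0387 0.2093] F [ 5.1 -1.6 -2. ] M [-0.22 -0.76  0.02] g0.133
 t5.19 p [0.5188 0.0614 0.2094] F [ 4.1 -1.9  0.5] M [-0.34 -0.6  -0.04] g0.130
 t5.58 p [0.5375 0.0811 0.2093] F [ 2.8 -2.4  1.4] M [-0.31 -0.4   0.04] g0.126
 t5.96 p [0.5596 0.0972 0.2093] F [ 1.5 -1.6  4.8] M [-0.17 -0.25 -0.02] g0.128
 t6.34 p [0.5845 0.109  0.2093] F [ 0.7 -0.8  5. ] M [-0.   -0.21  0.03] g0.132
 t6.72 p [0.611  0.1162 0.2093] F [-0.1  1.5  4.6] M [ 0.23 -0.12  0.02] g0.129
```

View pics/t1.png

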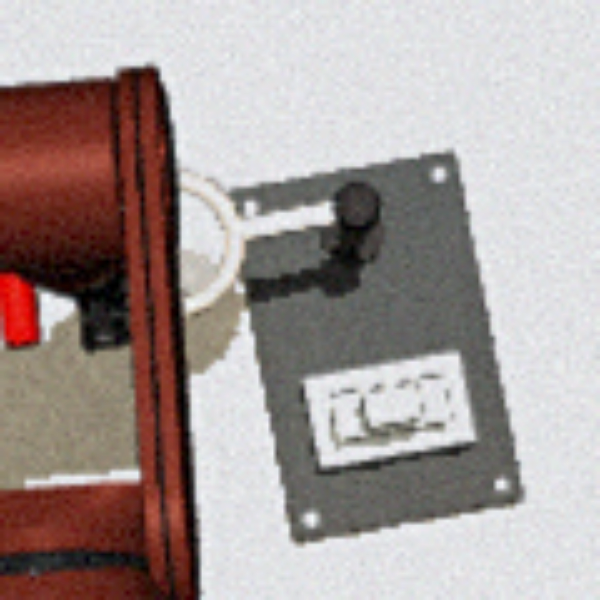

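The magnifier's arm now stands square in the top view, from the hub at (357,205) to the ring on its left. The nest corners are at about (304,378), (460,350), (476,440) and (320,468). I'll release the pin and take a wrist look above the block.

```bash
python3 - <<'E'
from h import *
arm.release();p=arm.state()["tcp_pos"];arm.move_l(p+[0,0,.07],velocity=.2);st("up")
b=arm.get_image("top")
t=lambda x,y:(190+x/5-.4,120+y/4.8-.4)
N=np.array([onz(b,t(*p),.05) for p in [(304,378),(460,350),(476,440),(320,468)]]);C=N.mean(0)
e=N[0]+N[1]-N[2]-N[3];print("nest",C,np.degrees(np.arctan2(e[1],e[0])),[round(float(np.linalg.norm(N[k]-N[k-1])),4) for k in range(4)])
e=N[0]+N[3]-N[1]-N[2];print("yaw from y",np.degrees(np.arctan2(-e[0],e[1])))
arm.goto([C[0],C[1],.27],down(yaw));st()
arm.hold(.2);w=arm.get_image("wrist");cv2.imwrite("pics/w1.png",w["frame"])
print(w["fovy"],w["cx"],w["cy"],np.round(w["world_from_camera"],3).tolist())
for n,P in(("nest",np.r_[C[:2],.05]),("grip",np.r_[C[:2],.117])):print(n,proj(w,P))
f=cv2.resize(np.clip(w["frame"]*1.6,0,255).astype(np.uint8),(800,600));cv2.imwrite("pics/w1v.png",f)
E
```

```text
up t8.23 p [0.612  0.1162 0.2797] F [-1.1  0.1 -0.2] M [-0.01 -0.02  0.01] g1.001
nest [ 0.51724292 -0.05295124  0.05      ] 8.187978520208556 [0.0598, 0.1, 0.0599, 0.0998]
yaw from y 9.182496338965597
 t9.43 p [ 0.5172 -0.0527  0.2694] F [ 0.4 -1.   0.1] M [ 0.01 -0.02 -0.02] g1.003
63.62040912511834 254.539778711887 191.62960566012688 [[0.161, -0.952, -0.262, 0.583], [-0.987, -0.155, -0.042, -0.041], [-0.0, 0.265, -0.964, 0.387], [0.0, 0.0, 0.0, 1.0]]
nest [255.49608457 169.55551462]
grip [255.69575148 184.22488425]
```

View pics/w1v.png

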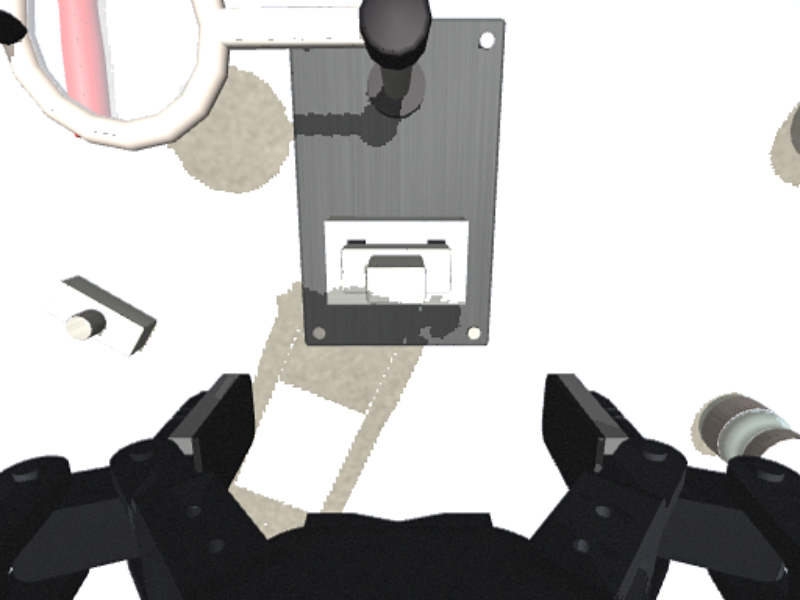

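The wrist view shows the grip top spanning (367–425, 266–303) and the nest top (324–468, 219–304). Both are square to the jaws. I'll correct the centre from these and grasp.

```bash
python3 - <<'E'
from h import *
w=arm.get_image("wrist");v=lambda x,y:((x+.5)/1.5625-.5,(y+.5)/1.5625-.5)
G=np.array([onz(w,v(*p),.117) for p in [(367,266),(425,266),(425,303),(367,303)]]);g=G.mean(0)
N=np.array([onz(w,v(*p),.05) for p in [(324,219),(469,219)]])
print("grip",g,np.linalg.norm(G[0]-G[1]),np.linalg.norm(G[1]-G[2]),"nest far edge mid",N.mean(0),"-30:",N.mean(0)-.03*ex,np.linalg.norm(N[0]-N[1]))
c=g[:2]
arm.move_l([c[0],c[1],.16],down(yaw),velocity=.2);st()
arm.move_l([c[0],c[1],.107],velocity=.1);st("low")
arm.grasp(120);s=st("grip");print("in dock axes F",s["contact_force"]@ex,s["contact_force"]@ey)
w=arm.get_image("wrist");cv2.imwrite("pics/w2.png",cv2.resize(np.clip(w["frame"]*1.2,0,255).astype(np.uint8),(800,600)))
E
```

```text
grip [ 0.51887359 -0.05052673  0.117     ] 0.03289493840969721 0.021806472697754712 nest far edge mid [ 0.54890216 -0.0457311   0.05      ] -30: [ 0.51928807 -0.05052754  0.05      ] 0.10005442859019703
 t10.43 p [ 0.5196 -0.0507  0.1609] F [ 0.9 -0.6 -0.2] M [-0.02  0.02 -0.01] g0.999
low t11.12 p [ 0.5194 -0.0507  0.1076] F [-0.  -0.1  1. ] M [-0.02 -0.04  0.06] g0.999
grip t11.65 p [ 0.5192 -0.0507  0.1078] F [-2.5 -0.7  5.5] M [-0.01  0.37 -0.01] g0.381
in dock axes F -2.577395303531607 -0.3023500110494915
```

View pics/w2.png

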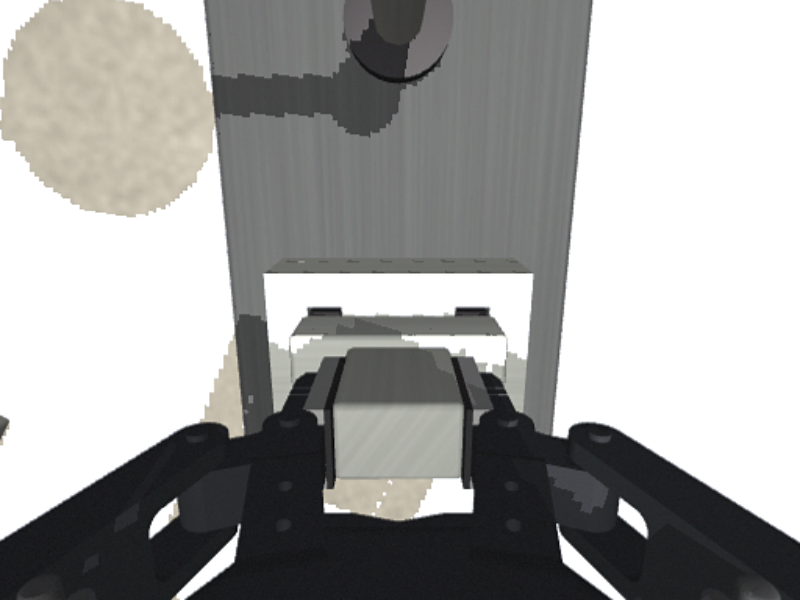

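The grasp is central: the pads are square on the grip and the legs sit in their slots. I'll rock the left end up in small steps and watch the force.

```bash
cat >> h.py <<'E'
T0=np.array([.5192,-.0507,.1077]);B0=np.array([T0[0],T0[1],.028]);q0=R.from_quat(np.roll(down(yaw),-1))
def pose(th,c):
    r=R.from_rotvec(ex*th);zm=max(0,.022-c)/2
    return B0+ey*zm*np.sin(th)+[0,0,c]+r.apply(T0-B0),Q(r*q0)
def rock(th0,c0,th1,c1,n,v=.02):
    for k in np.linspace(0,1,n+1)[1:]:
        th,c=th0+k*(th1-th0),c0+k*(c1-c0);arm.move_l(*pose(th,c),velocity=v);s=arm.state()
        r=R.from_quat(np.roll(s["tool_rot"],-1))*q0.inv();F=s["contact_force"]
        print("t%.2f cmd %.3f %.4f act %.3f"%(s["clock"],th,c,r.as_rotvec()@ex),"Fxyz dock",(F@ex).round(1),(F@ey).round(1),F[2].round(1),"Mx",(s["torque"]@ex).round(2),"dz",(s["tcp_pos"]-pose(th,c)[0])[2].round(4),"g%.3f"%s["grip_width"])
E
python3 - <<'E'
from h import *
rock(0,0,.1,.0026,5)
w=arm.get_image("wrist");cv2.imwrite("pics/w3.png",cv2.resize(np.clip(w["frame"]*1.2,0,255).astype(np.uint8),(800,600)))
E
```

```text
t11.95 cmd 0.020 0.0005 act 0.020 Fxyz dock -1.0 1.5 0.9 Mx -0.42 dz -0.0 g0.380
t12.20 cmd 0.040 0.0010 act 0.040 Fxyz dock -0.4 1.0 1.2 Mx -0.68 dz 0.0 g0.382
t12.45 cmd 0.060 0.0016 act 0.059 Fxyz dock -1.0 0.4 1.1 Mx -0.84 dz 0.0001 g0.377
t12.70 cmd 0.080 0.0021 act 0.079 Fxyz dock -1.4 -0.8 2.1 Mx -1.18 dz 0.0001 g0.378
t12.95 cmd 0.100 0.0026 act 0.099 Fxyz dock -1.5 -2.6 3.6 Mx -1.49 dz 0.0002 g0.381
```

View pics/w3.png

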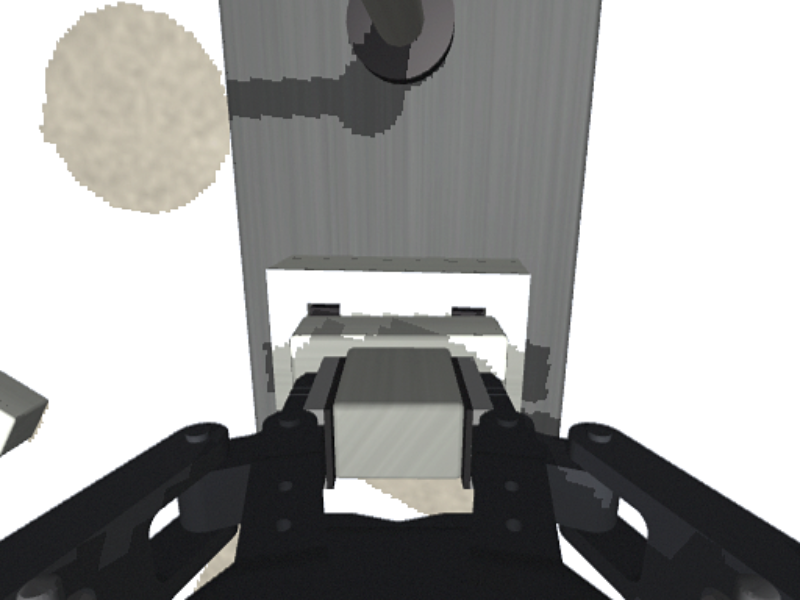

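The block turned rigidly with the gripper: it looks the same in the wrist view while the nest tilts behind it. The pull stays near zero, so next is right end up, then I alternate.

```bash
python3 - <<'E'
from h import *
rock(.1,.0026,-.09,.0077,6)
arm.hold(.1)
w=arm.get_image("wrist");cv2.imwrite("pics/w4.png",cv2.resize(np.clip(w["frame"]*1.2,0,255).astype(np.uint8),(800,600)))
E
```

```text
t13.28 cmd 0.068 0.0034 act 0.067 Fxyz dock 1.4 -6.2 -5.3 Mx -1.2 dz -0.0006 g0.378
t13.55 cmd 0.037 0.0043 act 0.035 Fxyz dock 2.4 -8.0 -8.6 Mx -1.23 dz -0.0012 g0.385
t13.82 cmd 0.005 0.0052 act 0.004 Fxyz dock 4.1 -7.8 -12.7 Mx -1.33 dz -0.0016 g0.378
t14.08 cmd -0.027 0.0060 act -0.028 Fxyz dock 6.0 -7.6 -13.9 Mx -1.28 dz -0.0019 g0.382
t14.35 cmd -0.058 0.0069 act -0.059 Fxyz dock 6.0 -8.8 -15.7 Mx -1.26 dz -0.0021 g0.377
t14.62 cmd -0.090 0.0077 act -0.091 Fxyz dock 6.6 -8.1 -17.3 Mx -1.2 dz -0.0023 g0.381
```

View pics/w4.png

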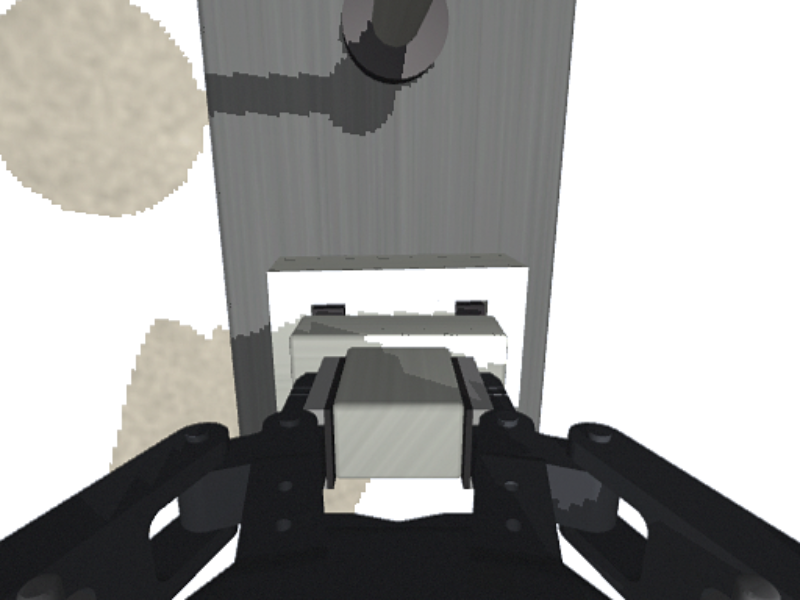

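The right end went up to -0.091 rad with the block rigid in the grip, and the upward pull stayed under about 15 N net. I'll continue alternating with a force guard.

```bash
sed -i 's/^        print("t%.2f cmd/        if F[2]<-24: print("GUARD",th,c)\n&/' h.py; python3 - <<'E'
from h import *
rock(-.09,.0077,.09,.0122,5)
if arm.state()["contact_force"][2]>-22: rock(.09,.0122,-.09,.0165,5)
E
```

```text
t15.06 cmd -0.054 0.0086 act -0.053 Fxyz dock 7.3 -5.4 -16.3 Mx -1.2 dz -0.0026 g0.378
t15.35 cmd -0.018 0.0095 act -0.016 Fxyz dock 7.8 -3.7 -17.2 Mx -1.02 dz -0.0027 g0.386
t15.64 cmd 0.018 0.0104 act 0.020 Fxyz dock 8.1 -2.8 -17.1 Mx -0.88 dz -0.0028 g0.381
t15.93 cmd 0.054 0.0113 act 0.056 Fxyz dock 6.9 -0.7 -17.8 Mx -0.81 dz -0.0029 g0.379
t16.23 cmd 0.090 0.0122 act 0.092 Fxyz dock 7.3 -1.1 -19.0 Mx -0.92 dz -0.003 g0.383
t16.52 cmd 0.054 0.0131 act 0.055 Fxyz dock 8.4 -4.0 -19.8 Mx -0.88 dz -0.0033 g0.379
t16.81 cmd 0.018 0.0139 act 0.019 Fxyz dock 8.3 -3.9 -21.1 Mx -0.82 dz -0.0033 g0.379
t17.10 cmd -0.018 0.0148 act -0.017 Fxyz dock 8.9 -4.9 -21.8 Mx -0.66 dz -0.0033 g0.381
t17.39 cmd -0.054 0.0156 act -0.053 Fxyz dock 8.0 -5.0 -21.8 Mx -0.62 dz -0.0034 g0.378
t17.68 cmd -0.090 0.0165 act -0.089 Fxyz dock 8.8 -6.4 -20.8 Mx -0.62 dz -0.0032 g0.380
```

```bash
python3 - <<'E'
from h import *
rock(-.09,.0165,.09,.0203,5)
if arm.state()["contact_force"][2]>-23: rock(.09,.0203,-.09,.0243,5)
if arm.state()["contact_force"][2]>-20: rock(-.09,.0243,.06,.0280,5)
E
```

```text
t17.98 cmd -0.054 0.0173 act -0.051 Fxyz dock 8.0 -2.5 -19.2 Mx -0.7 dz -0.0032 g0.378
t18.27 cmd -0.018 0.0180 act -0.015 Fxyz dock 8.2 -1.1 -18.9 Mx -0.58 dz -0.0032 g0.382
t18.56 cmd 0.018 0.0188 act 0.021 Fxyz dock 7.2 -1.7 -17.3 Mx -0.59 dz -0.0031 g0.382
t18.85 cmd 0.054 0.0195 act 0.057 Fxyz dock 5.9 -1.0 -17.4 Mx -0.57 dz -0.003 g0.381
t19.14 cmd 0.090 0.0203 act 0.093 Fxyz dock 6.1 -2.2 -15.2 Mx -0.34 dz -0.0027 g0.385
t19.44 cmd 0.054 0.0211 act 0.056 Fxyz dock 5.3 -3.1 -15.6 Mx -0.54 dz -0.0026 g0.383
t19.74 cmd 0.018 0.0219 act 0.020 Fxyz dock 4.8 -2.7 -13.7 Mx -0.46 dz -0.0024 g0.376
t20.04 cmd -0.018 0.0227 act -0.016 Fxyz dock 1.8 1.0 -5.2 Mx 0.08 dz -0.0008 g0.377
t20.34 cmd -0.054 0.0235 act -0.053 Fxyz dock 1.4 0.3 -4.8 Mx 0.08 dz -0.0 g0.381
t20.64 cmd -0.090 0.0243 act -0.089 Fxyz dock 0.7 0.5 -4.1 Mx 0.1 dz -0.0 g0.380
t20.92 cmd -0.060 0.0250 act -0.060 Fxyz dock 0.1 0.8 -4.1 Mx 0.14 dz -0.0001 g0.383
t21.19 cmd -0.030 0.0258 act -0.030 Fxyz dock -0.6 0.8 -4.2 Mx 0.03 dz -0.0001 g0.385
t21.47 cmd 0.000 0.0265 act -0.001 Fxyz dock -0.5 0.6 -3.9 Mx 0.02 dz -0.0 g0.377
t21.74 cmd 0.030 0.0273 act 0.029 Fxyz dock 0.4 -0.1 -4.6 Mx -0.07 dz 0.0 g0.376
t22.02 cmd 0.060 0.0280 act 0.059 Fxyz dock -0.2 0.1 -3.8 Mx -0.07 dz -0.0 g0.376
```

The block is free: only its weight of about 4 N remains. Now I level it, lift to about 22 mm clear and check.

```bash
python3 - <<'E'
from h import *
rock(.06,.028,0,.044,3,v=.04);arm.hold(.5);st()
w=arm.get_image("wrist");a=arm.get_image("scene")
A=cv2.resize(w["frame"],(512,384));B=cv2.resize(a["frame"][150:300,200:312],(287,384),interpolation=2)
cv2.imwrite("pics/w5.png",np.clip(np.hstack([A,B])*1.3,0,255).astype(np.uint8))
E
```

```text
t22.31 cmd 0.040 0.0333 act 0.039 Fxyz dock 0.3 -0.2 -4.4 Mx -0.08 dz 0.0006 g0.380
t22.60 cmd 0.020 0.0387 act 0.019 Fxyz dock -0.2 -0.2 -4.3 Mx -0.04 dz 0.0005 g0.381
t22.89 cmd 0.000 0.0440 act -0.000 Fxyz dock -0.2 -0.2 -4.5 Mx 0.04 dz 0.0004 g0.377
 t23.39 p [ 0.5192 -0.0508  0.1516] F [-1.1  0.4 -3.4] M [ 0.01 -0.03  0.03] g0.379
```

View pics/w5.png

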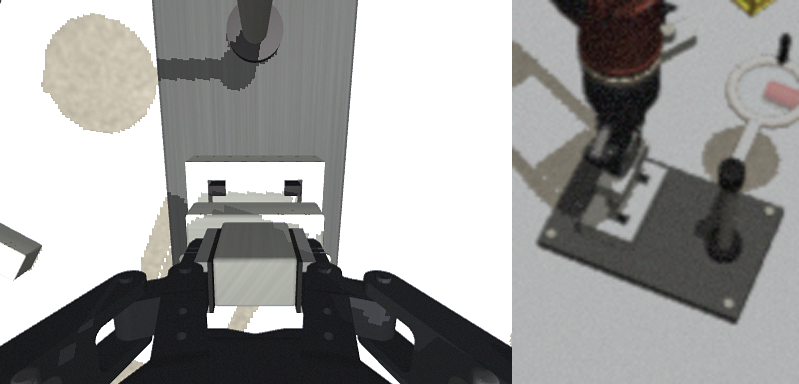

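The block hangs level with both slots empty below it, at (216,187) and (292,187), and the magnifier is still square. One numeric check of the pin, then I hand in.

```bash
python3 - <<'E'
from h import *
a=arm.get_image("scene");p=onz(a,(200+(785-512)*112/287,150+37*150/384),.217);d=p-AX
m=np.pi+yaw-np.arctan2(d[1],d[0]);print("pin",p,"r",np.hypot(*d[:2]),"magnifier",m);st()
if 1.45<m<1.69: arm.sign_off();print("signed")
E
```

```text
pin [0.61119433 0.115698   0.217     ] r 0.1506446778843355 magnifier 1.5669164851388206
 t23.54 p [ 0.5192 -0.0507  0.1517] F [ 0.1  0.1 -4.1] M [-0.01  0.06  0.04] g0.381
the job is handed in; nothing more can be done
signed
```

The block is free and held about 22 mm above its slots, and I handed the job in at about 23.5 s. The hand-in reports no verdict.

- **Magnifier:** I gripped the pin and swung the arm a quarter turn. The last camera check put it at 1.567 rad, with the pin 151 mm from the axis (152 expected).
- **Rocking:** I gripped the block at 120 N and made six alternating rocks of about 0.09–0.10 rad, left end first.
- **Nest:** The peak force on the tool was about 22 N including the block's own weight. That is under the 23 N at which the nest starts to lift. The nest's height was not measured directly.
- **Final state:** The block is level, centred to within about 1 mm of the measured nest centre, and not slipping in the grip. Only about 4 N remains on the tool, which is the block's weight.

One thing was off: the arm sagged up to 3.4 mm under load during the rocks. They still worked, and the sag went once the legs came free. The bystanders were not measured at the end, but every move passed clear of them.

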